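Load the switch carrier in reverse order

ROBOT

A 6-joint arm with a two-finger parallel gripper is mounted at the origin on the work surface. World frame = base frame: x ahead of the robot, y to its left, z up, the work surface at z = 0. Lengths are in m, angles in rad, forces in N, time in s.
With the tool pointing down it reaches from about 0.35 to 0.8 m from the base axis. Payload 7.3 kg.
Tool frame: the origin (TCP) lies midway between the tips of the shut fingers; the grasp point (between the pads) lies 19 mm behind it; z points along the fingers, y is the line along which they close (so a half turn about z gives the same grasp; the last joint's range is limited). The gripper opens to 85 mm and grips with 20 to 120 N. Pads are 22 mm wide; open, the fingers measure 114 mm over their backs; the gripper's body (76 mm by 85 mm) begins 54 mm behind the grasp point. The pads swing forward as they close: fully open they stand 13 mm farther back than shut.
Start: joints at [-1.376, 0.342, 1.524, -0, 1.275, -0.146], TCP at [0.175, -0.495, 0.231] pointing down, gripper open.
Joint ranges: [-2.53, 2.53], [-0.77, 2.02], [0.04, 2.7], [-1, 4.14], [0.28, 2.66], [-3.11, 3.11]. Speed limits (rad/s): [2.57, 2.57, 3.14, 3.14, 3.14, 3.14].

INTERFACE

Orientations are given as a rotation vector (axis times angle).
In Python, from workcell import bot gives the robot as it stands.
- The arm moves only by the tool carry_out, never from a script. Its argument "commands" is a list of rows, each a list of 4 numbers: the shift along the tool's x, y, z in units of 50 mm (1.0 is 50 mm), then the turn about the tool's z in units of 5 degrees (1.0 is 5 degrees). In form: [[x, y, z, roll], ...]. A call has 1 to 12 rows; each row shifts and turns the commanded pose from where the row before left it, along the tool's axes as they then stand; what a row does not reach is not made up. A row lasts 1/8 s, in which the tool goes at most 62.5 mm and 10.7 degrees, less where a joint would pass 70% of its speed; a pose out of reach is approached as far as the arm can. A call is refused whole if a number of a shift passes 1 or a number of a turn 1, either way. A call with a gripper value outside its range is refused whole. "jaw" is the closure, from 0 (fully open) to 1 (shut), set as the call begins (left out, the last holds). The fingers move at their own pace and stop on an object; "newtons" is the grip in N (left out, the last holds). Time passes only in rows, so rows that do not move let the fingers close. It gives the time, the measured TCP pose, the force, the opening and the grip force at its end, in the units of the state.
- bot.get_obs(): the state, without advancing time (a new reading comes with each control period).
- bot.capture(name): name is "scene" or "side" or "wrist"; returns (picture, depth): 420x560x3 uint8, red, green, blue; 420x560 float32, m along the optical axis (not along the pixel's ray), 0 where there is no reading.
- bot.camera_model(name): a dict with "camera_matrix" (3x3 intrinsics, pixels), "T" (4x4, takes a point from camera to world coordinates); the wrist camera has in their place "mount" (4x4, takes a point from camera to tool coordinates, whose origin is the TCP and whose axes are the flange's). Camera axes: x right, y up, looking along -z (the intrinsics and any distortion apply to the point x, -y, -z); pixel columns grow to the right and rows downward; lengths in m; the calibration is good to about 2 mm. The wrist camera is an equidistant fisheye: a pixel r from the principal point sees the ray r / f radians off the axis. A picture is of the moment at which its call begins: read the wrist's pose just before it. camera_model takes no time and is no camera call.
- bot.close_job(): hands the job in; it is judged then, once.
The state is a dict: "time_s": time; "qpos": joint angles; "joint_velocities": joint speeds; "tau": joint torques, N m; "tool_pos": TCP position; "ee_rot": TCP orientation; "force": force on the tool from outside, world axes, zero at the start; "wrist_torque": the same for the moment, N m; "width": opening from 0.0 (shut) to 1.0 (fully open); "gripper_force": force on a finger pad.
Only numpy, scipy, OpenCV 4.12 (cv2) and the standard library are available. Lean on these libraries where they do the work, as an engineer would, in place of code of your own. Each camera call takes 0.05 s, during which the arm holds its last target. There are 200 camera calls.

TASK

Move the four push-button switches from the supply rack into the carrier in reverse order: the switch nearest the supply rack's white end block goes into the pocket furthest from the carrier's white end block, the next one into the next pocket, and so on until the last is beside the carrier's white end. Keep each switch upright and set it fully down in its pocket, without dropping it from a height.

Things in the scene. Friction and masses are not known exactly. Their poses are not given: they have to be found in the camera images.
- supply: Supply rack: aluminium rail 60 mm across, 264 long, carrying four grey cradles centred at y = -87, -29, 29, 87 mm. White block (60 x 22 mm, 30 high) at its +y end, thin dark plate at the other. Fixed. Origin: underside centre, on the table. y runs along the row to the white end (robot's left), x across, z up; yaw within 0.3.
- carrier: Carrier: black tray 60 mm across, 264 long; four empty pockets edged orange centred at x 0, y = -87, -29, 29, 87 mm, inside 52 (x) x 48 mm, walls 6 high, floor 14 mm above the table. White block (60 x 22 mm, 30 high) at its +y end, thin dark plate at the other. Fixed. Origin: underside centre, on the table. y runs along the row to the white end (robot's left), x across, z up; yaw within 0.3.
- switch_red: Loose switch: black block 34 (x) x 30 (y) x 44 mm high with a round red button, 20 mm wide, 10 high, on top; 0.08 to 0.16 kg. Upright in the red-tabbed cradle, nearly square to the rack, underside 14 mm above the table. Origin: underside centre, z up. Grip its 34 mm width from above, above the 6 mm cradle walls; neighbours along y are 18 to 36 mm off. Plain black blocks are spares.
- switch_yellow: Loose switch: black block 34 (x) x 30 (y) x 44 mm high with a round yellow button, 20 mm wide, 10 high, on top; 0.08 to 0.16 kg. Upright in the yellow-tabbed cradle, nearly square to the rack, underside 14 mm above the table. Origin: underside centre, z up. Grip its 34 mm width from above, above the 6 mm cradle walls; neighbours along y are 18 to 36 mm off. Plain black blocks are spares.
- switch_green: Loose switch: black block 34 (x) x 30 (y) x 44 mm high with a round green button, 20 mm wide, 10 high, on top; 0.08 to 0.16 kg. Upright in the green-tabbed cradle, nearly square to the rack, underside 14 mm above the table. Origin: underside centre, z up. Grip its 34 mm width from above, above the 6 mm cradle walls; neighbours along y are 18 to 36 mm off. Plain black blocks are spares.
- switch_blue: Loose switch: black block 34 (x) x 30 (y) x 44 mm high with a round blue button, 20 mm wide, 10 high, on top; 0.08 to 0.16 kg. Upright in the blue-tabbed cradle, nearly square to the rack, underside 14 mm above the table. Origin: underside centre, z up. Grip its 34 mm width from above, above the 6 mm cradle walls; neighbours along y are 18 to 36 mm off. Plain black blocks are spares.
- cradle_red: Grey cradle with a red tab on its robot-side edge, 60 (x) x 56 mm, fixed in one of the supply rack's four places; the red switch starts in it. Pocket inside 52 x 48 mm, walls 6 mm high. Origin: underside centre, 8 mm above the table; its floor is 6 mm above that. Axes as the supply rack's.
- cradle_yellow: Grey cradle with a yellow tab on its robot-side edge, 60 (x) x 56 mm, fixed in one of the supply rack's four places; the yellow switch starts in it. Pocket inside 52 x 48 mm, walls 6 mm high. Origin: underside centre, 8 mm above the table; its floor is 6 mm above that. Axes as the supply rack's.
- cradle_green: Grey cradle with a green tab on its robot-side edge, 60 (x) x 56 mm, fixed in one of the supply rack's four places; the green switch starts in it. Pocket inside 52 x 48 mm, walls 6 mm high. Origin: underside centre, 8 mm above the table; its floor is 6 mm above that. Axes as the supply rack's.
- cradle_blue: Grey cradle with a blue tab on its robot-side edge, 60 (x) x 56 mm, fixed in one of the supply rack's four places; the blue switch starts in it. Pocket inside 52 x 48 mm, walls 6 mm high. Origin: underside centre, 8 mm above the table; its floor is 6 mm above that. Axes as the supply rack's.

How it is judged:
At the end, for the whole second after the job is handed in: Each switch is in the carrier pocket that mirrors the place of its colour's cradle in the supply rack (nearest the white end becomes furthest from it): within 12 mm of the pocket centre in x and y, underside within 4 mm of the pocket floor, upright within 0.12 rad, released, at rest (((y of cradle_red in the frame of supply between -0.107 and -0.067 m and y of switch_red in the frame of carrier between 0.075 and 0.099 m) or (y of cradle_red in the frame of supply between -0.049 and -0.009 m and y of switch_red in the frame of carrier between 0.017 and 0.041 m) or (y of cradle_red in the frame of supply between 0.009 and 0.049 m and y of switch_red in the frame of carrier between -0.041 and -0.017 m) or (y of cradle_red in the frame of supply between 0.067 and 0.107 m and y of switch_red in the frame of carrier between -0.099 and -0.075 m)) and x of switch_red in the frame of carrier between -0.012 and 0.012 m and z of switch_red in the frame of carrier between 0.01 and 0.018 m and angle between each of switch_red, switch_yellow, switch_green, switch_blue's own z axis and vertical below 0.12 rad and linear speed of each of switch_red, switch_yellow, switch_green, switch_blue below 0.02 m/s and angular speed of each of switch_red, switch_yellow, switch_green, switch_blue below 0.2 rad/s and ((y of cradle_yellow in the frame of supply between -0.107 and -0.067 m and y of switch_yellow in the frame of carrier between 0.075 and 0.099 m) or (y of cradle_yellow in the frame of supply between -0.049 and -0.009 m and y of switch_yellow in the frame of carrier between 0.017 and 0.041 m) or (y of cradle_yellow in the frame of supply between 0.009 and 0.049 m and y of switch_yellow in the frame of carrier between -0.041 and -0.017 m) or (y of cradle_yellow in the frame of supply between 0.067 and 0.107 m and y of switch_yellow in the frame of carrier between -0.099 and -0.075 m)) and x of switch_yellow in the frame of carrier between -0.012 and 0.012 m and z of switch_yellow in the frame of carrier between 0.01 and 0.018 m and ((y of cradle_green in the frame of supply between -0.107 and -0.067 m and y of switch_green in the frame of carrier between 0.075 and 0.099 m) or (y of cradle_green in the frame of supply between -0.049 and -0.009 m and y of switch_green in the frame of carrier between 0.017 and 0.041 m) or (y of cradle_green in the frame of supply between 0.009 and 0.049 m and y of switch_green in the frame of carrier between -0.041 and -0.017 m) or (y of cradle_green in the frame of supply between 0.067 and 0.107 m and y of switch_green in the frame of carrier between -0.099 and -0.075 m)) and x of switch_green in the frame of carrier between -0.012 and 0.012 m and z of switch_green in the frame of carrier between 0.01 and 0.018 m and ((y of cradle_blue in the frame of supply between -0.107 and -0.067 m and y of switch_blue in the frame of carrier between 0.075 and 0.099 m) or (y of cradle_blue in the frame of supply between -0.049 and -0.009 m and y of switch_blue in the frame of carrier between 0.017 and 0.041 m) or (y of cradle_blue in the frame of supply between 0.009 and 0.049 m and y of switch_blue in the frame of carrier between -0.041 and -0.017 m) or (y of cradle_blue in the frame of supply between 0.067 and 0.107 m and y of switch_blue in the frame of carrier between -0.099 and -0.075 m)) and x of switch_blue in the frame of carrier between -0.012 and 0.012 m and z of switch_blue in the frame of carrier between 0.01 and 0.018 m); the robot touches nothing.
It fails at once if a switch let go more than 30 mm above a pocket floor (dropped) ((height (world z) of switch_red above 0.044 m and contact force between the fingers and switch_red below 0.01 N) or (height (world z) of switch_yellow above 0.044 m and contact force between the fingers and switch_yellow below 0.01 N) or (height (world z) of switch_green above 0.044 m and contact force between the fingers and switch_green below 0.01 N) or (height (world z) of switch_blue above 0.044 m and contact force between the fingers and switch_blue below 0.01 N)).
It fails at once if a switch tipped over (angle between any of switch_red, switch_yellow, switch_green, switch_blue's own z axis and vertical above 0.9 rad).
It also fails if it takes over 99 s, if anything falls off the work surface, if the arm or the gripper's body presses on something with over 40 N, if the wrist force passes 120 N, or if a joint passes its speed limit or range.

## Working session

There is one attempt and no reset: what is moved stays moved. The work goes in short steps, Python scripts to look and compute and a tool call to move; the robot and the scene stay as the last step left them, time stands still between calls to the robot, and variables do not carry over. Pictures are saved under pics/ and viewed, at most 14 in all, crops included, and the job is handed in when it is done.

Besides the shell and the picture viewer there is one more tool, called after ">>>" in YAML: its name, and indented under it one key for each argument. carry_out: Moves the arm, as the interface text tells. Its arguments: {"type":"object","properties":{"commands":{"type":"array","items":{"type":"array","items":{"type":"number"}}},"jaw":{"type":"number"},"newtons":{"type":"number"}},"required":["commands"]}

```bash
mkdir -p pics; ls; python3 - <<'E'
from workcell import bot
import cv2,numpy as np
for n in ['scene','side']:
    p,d=bot.capture(n); cv2.imwrite(f'pics/{n}0.png',p[...,::-1]); np.savez(f'{n}0.npz',p=p,d=d)
    print(bot.camera_model(n))
print(bot.camera_model('wrist')); print(bot.get_obs())
E
```

```text
pics
{'camera_matrix': array([[407.30294873,   0.        , 284.17531081],
       [  0.        , 407.30294873, 208.92514234],
       [  0.        ,   0.        ,   1.        ]]), 'T': array([[ 0.40689779, -0.54663414,  0.73186427,  1.1747331 ],
       [ 0.91329757,  0.25917805, -0.31418831, -0.28611426],
       [-0.0179371 ,  0.79625238,  0.6046986 ,  0.56735001],
       [ 0.        ,  0.        ,  0.        ,  1.        ]])}
{'camera_matrix': array([[428.47855253,   0.        , 281.67210457],
       [  0.        , 428.47855253, 216.22105099],
       [  0.        ,   0.        ,   1.        ]]), 'T': array([[-0.80330813,  0.30683617, -0.51043866,  0.09074322],
       [-0.59548895, -0.42738864,  0.68024398,  0.61269226],
       [-0.00943223,  0.85040609,  0.52604231,  0.53674125],
       [ 0.        ,  0.        ,  0.        ,  1.        ]])}
{'camera_matrix': array([[325.1922621 ,   0.        , 282.09060111],
       [  0.        , 325.1922621 , 207.33473113],
       [  0.        ,   0.        ,   1.        ]]), 'mount': array([[ 4.85171302e-04,  9.52919640e-01,  3.03222564e-01,
      
[... 259 characters left out ...]
.00000000e+00]])}
{'time_s': 0.1, 'qpos': array([-1.37599362e+00,  3.42674732e-01,  1.52492054e+00,  2.69809076e-05,
        1.27541322e+00, -1.46005410e-01]), 'joint_velocities': array([ 0.00060741, -0.00148664, -0.00273794,  0.00024228,  0.0022855 ,
       -0.0004427 ]), 'tau': array([ 2.08632489e-03, -4.34445727e+01, -2.46492416e+01, -8.81031337e-05,
        4.67820428e-03, -5.73384625e-06]), 'tool_pos': array([ 0.17543631, -0.49443883,  0.23068454]), 'ee_rot': array([-3.09469740e+00, -5.32500748e-01,  1.37259891e-05]), 'force': array([-0.43103487,  0.9957861 , -0.39059385]), 'wrist_torque': array([ 0.01856819,  0.05752125, -0.04015302]), 'gripper_force': 0.0, 'width': 0.9992621615210082}
```

View pics/scene0.png

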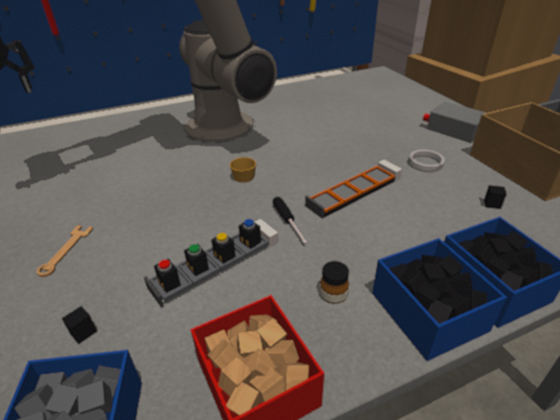

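View pics/side0.png

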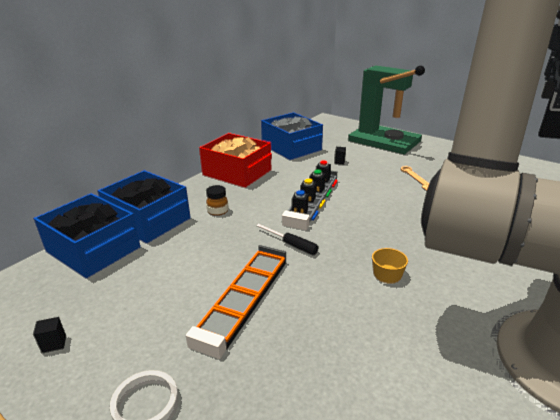

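The scene view shows the buttons red (165,266), green (195,250), yellow (222,240) and blue (249,227), with the white end block beside blue at (265,230). The carrier is at about (352,188) with its white end at (389,168). The side view shows the same: carrier near (240,300), supply near (312,190).

```bash
cat > h.py <<'E'
import cv2,numpy as np
from workcell import bot
HUE={'red':[(0,6),(174,180)],'yellow':[(22,34)],'green':[(45,85)],'blue':[(100,125)]}
def ray(name,uv):
    m=bot.camera_model(name);K=m['camera_matrix'];T=m['T']
    uv=np.atleast_2d(uv).astype(float)
    d=np.c_[(uv[:,0]-K[0,2])/K[0,0],-(uv[:,1]-K[1,2])/K[1,1],-np.ones(len(uv))]
    return T[:3,3],d@T[:3,:3].T
def plane(name,uv,z):
    o,d=ray(name,uv);return o+d*((z-o[2])/d[:,2])[:,None]
def pts(name,uv,dep):   # world points from depth
    o,d=ray(name,uv);uv=np.atleast_2d(uv).astype(int);return o+d*dep[uv[:,1],uv[:,0]][:,None]
def hsv(p):return cv2.cvtColor(p,cv2.COLOR_RGB2HSV)
def huemask(p,rs,s=130,v=60):
    h=hsv(p);m=np.zeros(h.shape[:2],np.uint8)
    for a,b in rs:m|=cv2.inRange(h,(a,s,v),(b,255,255))
    return m
def blobs(m,amin=15):
    n,l,st,c=cv2.connectedComponentsWithStats(m)
    return [(st[i,4],c[i],l==i) for i in range(1,n) if st[i,4]>=amin]
E
python3 - <<'E'
from h import *
for n,roi in [('scene',(140,210,290,300)),('side',(280,150,345,230))]:
    f=np.load(n+'0.npz');p,d=f['p'],f['d']
    box=np.zeros(p.shape[:2],np.uint8);box[roi[1]:roi[3],roi[0]:roi[2]]=255
    for c in HUE:
        for a,cen,l in blobs(huemask(p,HUE[c])&box):
            v,u=np.nonzero(l);w=pts(n,np.c_[u,v],d)
            print(n,c,a,cen.round(1),'z=.066:',plane(n,cen,.066)[0].round(4),'depth med',np.median(w,0).round(4),'zmax',w[:,2].max().round(3))
    o=huemask(p,[(7,16)],150,100)
    box[:]=0
    if n=='scene':box[150:220,295:410]=255
    else:box[240:360,180:290]=255
    v,u=np.nonzero(o&box);w=pts(n,np.c_[u,v],d);print(n,'orange',len(u),'z pct',np.percentile(w[:,2],[10,50,90]).round(4))
    w=plane(n,np.c_[u,v],.020)[:,:2]
    r=cv2.minAreaRect((w*1000).astype(np.float32));print(r)
    # white blocks
    wm=cv2.inRange(hsv(p),(0,0,120),(180,50,255))
    for rr in ([(250,215,280,245),(375,155,405,185)] if n=='scene' else [(278,205,315,232),(183,322,232,360)]):
        b=np.zeros_like(wm);b[rr[1]:rr[3],rr[0]:rr[2]]=255
        v,u=np.nonzero(wm&b);w=pts(n,np.c_[u,v],d);t=w[(w[:,2]>.026)&(w[:,2]<.034)]
        if len(t):print(n,'white top',len(t),t.mean(0).round(4))
E
```

```text
scene red 84 [163.8 263.8] z=.066: [ 0.6224 -0.2794  0.066 ] depth med [ 0.6241 -0.2795  0.0674] zmax 0.07
scene red 45 [267.9 297.7] z=.066: [ 0.7691 -0.1435  0.066 ] depth med [ 0.7828 -0.1483  0.0842] zmax 0.567
scene yellow 60 [221.4 236.5] z=.066: [ 0.5955 -0.1669  0.066 ] depth med [ 0.5974 -0.1673  0.0675] zmax 0.069
scene green 57 [193.8 248. ] z=.066: [ 0.6049 -0.2219  0.066 ] depth med [ 0.6068 -0.2218  0.0674] zmax 0.567
scene blue 46 [248.3 222.5] z=.066: [ 0.578  -0.1069  0.066 ] depth med [ 0.5803 -0.1075  0.0675] zmax 0.567
scene orange 546 z pct [0.0158 0.0189 0.0207]
((502.3575744628906, 182.79693603515625), (62.69478988647461, 232.1712646484375), 13.000102043151855)
scene white top 188 [ 0.5674 -0.0662  0.0297]
scene white top 131 [0.4721 0.3081 0.0297]
side red 29 [323.  162.1] z=.066: [ 0.6199 -0.2754  0.066 ] depth med [ 0.62   -0.2744  0.0661] zmax 0.069
side red 25 [334.4 182.7] z=.066: [ 0.5359 -0.1913  0.066 ] depth med [ 0.5869 -0.2813  0.0124] zmax 0.014
side yellow 40 [308.3 180.5] z=.066: [ 0.5928 -0.1649  0.066 ] depth med [ 0.5947 -0.1646  0.066 ] zmax 
[... 193 characters left out ...]
46 -0.2218  0.0661] zmax 0.068
side green 23 [328.2 192.5] z=.066: [ 0.5225 -0.1412  0.066 ] depth med [ 0.5727 -0.2277  0.0122] zmax 0.015
side blue 219 [295.2 152.9] z=.066: [ 0.7139 -0.283   0.066 ] depth med [ 0.7818 -0.3743  0.0121] zmax 0.032
side blue 39 [300.3 192.3] z=.066: [ 0.5749 -0.1046  0.066 ] depth med [ 0.5754 -0.1035  0.0663] zmax 0.068
side blue 32 [314.2 214.9] z=.066: [ 0.4952 -0.0401  0.066 ] depth med [ 0.5408 -0.1136  0.0127] zmax 0.015
side orange 1166 z pct [0.0157 0.0186 0.0202]
((497.7018127441406, 184.43350219726562), (62.05327606201172, 235.82810974121094), 12.975215911865234)
side white top 153 [ 0.561  -0.065   0.0286]
side white top 442 [0.4684 0.3113 0.0292]
```

>>> carry_out:
  commands:
    - [0,0,0,-1]
    - [0,0,0,-1]
    - [0,0,0,-1]
    - [0,0,0,-1]
    - [0,0,0,-1]
    - [0,0,0,-1]
    - [0,0,0,-1]
    - [0,0,0,-1]
    - [0,0,0,-1]
    - [0,0,0,-1]
    - [0,0,0,-1]
    - [0,0,0,-1]
  jaw: 0

```text
time_s: 1.6
tool_pos: [0.1755, -0.4946, 0.2309]
ee_rot: [-2.411, -2.012, -0.001]
force: [0.3, 0.2, 0.2]
width: 1.001
gripper_force: 0.0
```

>>> carry_out:
  commands:
    - [0,0,0,-1]
    - [0,0,0,-1]
    - [0,0,0,-1]
    - [0,0,0,-1]
    - [0,0,0,-1]
    - [0,0,0,0]

```text
time_s: 2.35
tool_pos: [0.1754, -0.4946, 0.231]
ee_rot: [-1.923, -2.483, -0.001]
force: [0.2, -0.4, 0.2]
width: 1.003
gripper_force: 0.0
```

```bash
cat >> h.py <<'E'
from scipy.spatial.transform import Rotation as Ro
def go(x,y,z,tiltyaw=None):
    """print shift in tool units to reach x,y,z; turn (units) to bring tool x to tiltyaw deg"""
    s=bot.get_obs();R=Ro.from_rotvec(s['ee_rot']).as_matrix()
    yaw=np.degrees(np.arctan2(R[1,0],R[0,0]))
    if tiltyaw is None:t=0
    else:
        t=-((tiltyaw-yaw+180)%360-180)/5
    d=R.T@(np.array([x,y,z])-s['tool_pos'])/.05
    print('tcp',s['tool_pos'].round(4),'yaw %.2f'%yaw,'shift',d.round(3),'turn %.2f'%t,'w %.3f t %.2f'%(s['width'],s['time_s']))
E
python3 -c "
from h import *
go(.61,-.20,.25,105)"
```

```text
tcp [ 0.1754 -0.4946  0.231 ] yaw 104.48 shift [ 3.532  9.889 -0.378] turn -0.10 w 1.003 t 2.35
```

>>> carry_out:
  commands:
    - [0.3,0.83,-0.03,0]
    - [0.3,0.83,-0.03,0]
    - [0.3,0.83,-0.03,0]
    - [0.3,0.83,-0.03,0]
    - [0.3,0.83,-0.03,0]
    - [0.3,0.83,-0.03,0]
    - [0.3,0.83,-0.03,0]
    - [0.3,0.83,-0.03,0]
    - [0.3,0.83,-0.03,0]
    - [0.3,0.83,-0.03,0]
    - [0.3,0.83,-0.03,0]
    - [0.3,0.8,-0.03,0]

```text
time_s: 3.85
tool_pos: [0.612, -0.195, 0.249]
ee_rot: [-1.925, -2.482, 0.0]
force: [-0.1, -0.4, -0.3]
width: 1.003
gripper_force: 0.0
```

>>> carry_out:
  commands:
    - [0,0,0,0]
    - [0,0,0,0]
    - [0,0,0,0]

```text
time_s: 4.22
tool_pos: [0.6102, -0.1969, 0.2494]
ee_rot: [-1.925, -2.483, 0.001]
force: [0.3, 0.2, 0.0]
width: 1.0
gripper_force: 0.0
```

```bash
cat >> h.py <<'E'
def wcap(fn):
    s=bot.get_obs();p,d=bot.capture('wrist');cv2.imwrite(f'pics/{fn}.png',p[...,::-1])
    m=bot.camera_model('wrist');T=np.eye(4);T[:3,:3]=Ro.from_rotvec(s['ee_rot']).as_matrix();T[:3,3]=s['tool_pos']
    np.savez(fn+'.npz',p=p,d=d,T=T@m['mount'],K=m['camera_matrix']);return p,d
def wplane(fn,uv,z):
    f=np.load(fn+'.npz');T,K=f['T'],f['K'];q=(np.atleast_2d(uv)-K[:2,2])/K[0,0]
    r=np.linalg.norm(q,axis=1);s=np.where(r>1e-9,np.sin(r)/np.maximum(r,1e-9),1)
    d=np.c_[q[:,0]*s,-q[:,1]*s,-np.cos(r)]@T[:3,:3].T;o=T[:3,3]
    return o+d*((z-o[2])/d[:,2])[:,None]
E
python3 -c "
from h import *
go(.61,-.20,.25,105)
wcap('w1')"
```

```text
tcp [ 0.6102 -0.1969  0.2494] yaw 104.42 shift [-0.059 -0.018 -0.013] turn -0.12 w 1.000 t 4.22
```

View pics/w1.png

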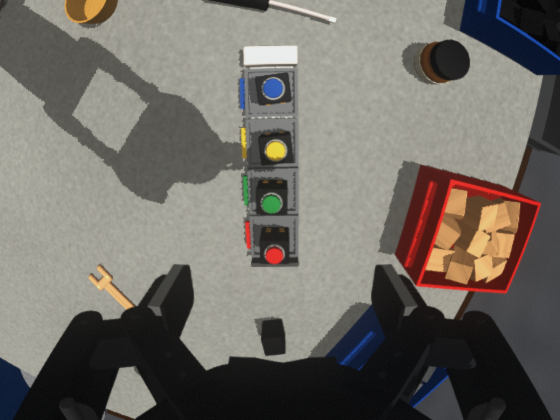

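The wrist view shows the rack upright in the picture: white end at (270,55), then blue (273,89), yellow (276,150), green (271,203) and red (274,255).

```bash
cat >> h.py <<'E'
def wpts(fn):  # world point image from wrist depth
    f=np.load(fn+'.npz');T,K,d=f['T'],f['K'],f['d'];v,u=np.mgrid[:d.shape[0],:d.shape[1]]
    q=(np.c_[u.ravel(),v.ravel()]-K[:2,2])/K[0,0];r=np.linalg.norm(q,axis=1)
    k=np.where(r>1e-9,np.sin(r)/np.maximum(r,1e-9),1)/np.cos(r)
    P=np.c_[q[:,0]*k,-q[:,1]*k,-np.ones(len(r))]*d.ravel()[:,None]
    return (P@T[:3,:3].T+T[:3,3]).reshape(*d.shape,3)
def wbuttons(fn,roi):
    p=np.load(fn+'.npz')['p'];W=wpts(fn);Z=W[...,2];box=np.zeros(Z.shape,np.uint8);box[roi[1]:roi[3],roi[0]:roi[2]]=255
    out={}
    for c in HUE:
        for a,cen,l in blobs(huemask(p,HUE[c])&box,25):
            ms=l&(Z>.064)&(Z<.074)
            if ms.sum()<20: continue
            v,u=np.nonzero(ms);e=cv2.minEnclosingCircle(np.c_[u,v].astype(np.float32))[0]
            b=wplane(fn,[u.mean(),v.mean()],.068)[0]
            # block top
            near=(np.hypot(W[...,0]-b[0],W[...,1]-b[1])<.027)&(Z>.054)&(Z<.074)
            r=cv2.minAreaRect((W[near][:,:2]*1000).astype(np.float32))
            print(c,ms.sum(),'px',u.mean().round(1),v.mean().round(1),'button',b[:2].round(4),'z',np.median(Z[ms]).round(4),'block',np.round(r[0],1),np.round(r[1],1),round(r[2],1));out[c]=b
    return out
E
python3 - <<'E'
from h import *
o=wbuttons('w1',(225,40,320,285))
d=o['blue']-o['red'];print('len',np.linalg.norm(d),'yaw',np.degrees(np.arctan2(-d[0],d[1])))
p=np.load('w1.npz')['p'];W=wpts('w1');wm=cv2.inRange(hsv(p),(0,0,170),(180,40,255));m=(wm>0)&(abs(W[...,2]-.03)<.004)
m[:40]=0;m[72:]=0;m[:,:230]=0;m[:,310:]=0
r=cv2.minAreaRect((W[m][:,:2]*1000).astype(np.float32));print('white',m.sum(),r)
a=np.load('scene0.npz')
E
```

```text
red 219 px 274.2 255.2 button [ 0.622  -0.2783] z 0.068 block [ 622.3 -279. ] [33.4 29.7] 14.3
yellow 275 px 275.3 150.4 button [ 0.5951 -0.166 ] z 0.0682 block [ 595.1 -166.4] [33.8 30.5] 21.9
green 236 px 271.0 203.7 button [ 0.6044 -0.2214] z 0.0682 block [ 604.7 -221.6] [33.8 29.9] 13.8
blue 267 px 272.5 87.7 button [ 0.577  -0.1058] z 0.0685 block [ 577.1 -106. ] [33.8 30.5] 22.1
len 0.1782468283563915 yaw 14.62809003614821
white 1008 ((563.2969970703125, -67.90618133544922), (59.24028396606445, 21.59629249572754), 15.291792869567871)
```

```bash
python3 -c "
from h import *
go(.6222,-.2788,.026,104.3)"
```

```text
tcp [ 0.6102 -0.197   0.2495] yaw 104.42 shift [-1.644 -0.175  4.47 ] turn 0.02 w 0.997 t 4.28
```

>>> carry_out:
  commands:
    - [-0.82,-0.09,0,0]
    - [-0.82,-0.09,0,0]
    - [0,0,0.6,0]
    - [0,0,0.7,0]
    - [0,0,0.7,0]
    - [0,0,0.7,0]
    - [0,0,0.6,0]
    - [0,0,0.5,0]
    - [0,0,0.4,0]
    - [0,0,0.27,0]
    - [0,0,0,0]
    - [0,0,0,0]

```text
time_s: 5.78
tool_pos: [0.6234, -0.2781, 0.0268]
ee_rot: [1.922, 2.483, 0.0]
force: [0.3, 0.1, -0.0]
width: 0.999
gripper_force: 0.0
```

>>> carry_out:
  commands:
    - [0,0,0,0]
    - [0,0,0,0]
    - [0,0,0,0]
    - [0,0,0,0]
    - [0,0,0,0]
    - [0,0,0,0]
    - [0,0,0,0]
    - [0,0,0,0]
  jaw: 1
  newtons: 30

```text
time_s: 6.78
tool_pos: [0.6231, -0.2778, 0.0263]
ee_rot: [1.922, 2.484, 0.0]
force: [-0.5, -0.1, 5.2]
width: 0.39
gripper_force: 31.3
```

>>> carry_out:
  commands:
    - [0,0,-0.2,0]
    - [0,0,-0.4,0]
    - [0,0,-0.6,0]
    - [0,0,-0.7,0]
    - [0,0,-0.7,0]
    - [0,0,-0.6,0]
    - [0,0,-0.3,0]
    - [0,0,0,0]

```text
time_s: 7.78
tool_pos: [0.6232, -0.2778, 0.2021]
ee_rot: [1.921, 2.483, 0.0]
force: [0.0, -0.2, -1.9]
width: 0.395
gripper_force: 30.6
```

```bash
python3 -c "
from h import *
go(.52,.10,.2,103)"
```

```text
tcp [ 0.6232 -0.2778  0.2021] yaw 104.53 shift [ 7.832 -0.101  0.029] turn 0.31 w 0.395 t 7.78
```

>>> carry_out:
  commands:
    - [0.3,-0.01,0,0.3]
    - [0.5,-0.01,0,0]
    - [0.7,-0.01,0,0]
    - [0.8,-0.01,0,0]
    - [0.9,-0.01,0,0]
    - [0.9,-0.01,0,0]
    - [0.9,-0.01,0,0]
    - [0.9,-0.01,0,0]
    - [0.8,-0.01,0,0]
    - [0.7,-0.01,0,0]
    - [0.4,0,0,0]
    - [0,0,0,0]

```text
time_s: 9.28
tool_pos: [0.5292, 0.1018, 0.2001]
ee_rot: [-1.952, -2.46, 0.002]
force: [0.9, -0.7, -1.4]
width: 0.397
gripper_force: 30.6
```

>>> carry_out:
  commands:
    - [0,0,0,0]
    - [0,0,0,0]
    - [0,0,0,0]

```text
time_s: 9.65
tool_pos: [0.5299, 0.1003, 0.2007]
ee_rot: [1.957, 2.458, -0.0]
force: [0.1, 0.4, -1.5]
width: 0.391
gripper_force: 30.6
```

```bash
python3 -c "
from h import *
go(.52,.10,.2,103)
wcap('w2')"
```

```text
tcp [0.5299 0.1003 0.2007] yaw 102.96 shift [ 0.039 -0.194  0.014] turn -0.01 w 0.391 t 9.65
```

View pics/w2.png

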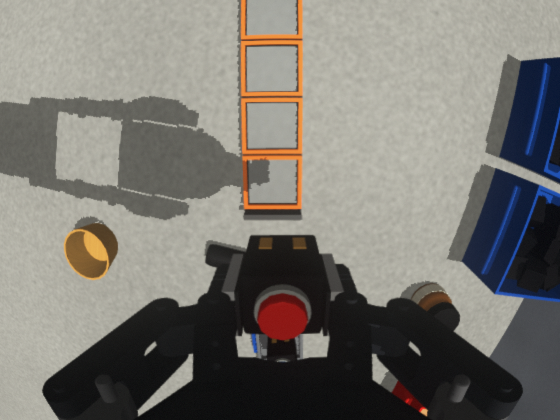

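The wrist view shows the red switch held upright at (283,310). Three whole pockets are centred at about (271,183), (271,126) and (271,69), with the fourth cut off at the top.

```bash
python3 - <<'E'
from h import *
fn='w2';p=np.load(fn+'.npz')['p'];W=wpts(fn)
m=huemask(p,[(5,18)],150,80);m[230:]=0;m[:,:225]=0;m[:,320:]=0
cs,h=cv2.findContours(m,cv2.RETR_CCOMP,cv2.CHAIN_APPROX_NONE)
C=[]
for c,hh in zip(cs,h[0]):
    if hh[3]>=0 and cv2.contourArea(c)>800:
        w=wplane(fn,c[:,0],.020)[:,:2];r=cv2.minAreaRect((w*1000).astype(np.float32));print(np.round(r[0],1),np.round(r[1],1),round(r[2],2));C.append(r[0])
C=np.array(C);C=C[np.argsort(C[:,1])];d=C[-1]-C[0];yaw=np.arctan2(-d[0],d[1])
print('spacing',np.linalg.norm(np.diff(C,axis=0),axis=1),'yaw',np.degrees(yaw))
v,u=np.nonzero(m);w=W[v,u];t=w[(w[:,2]>.018)&(w[:,2]<.0225)]
print('orange z',np.percentile(w[:,2],[10,50,90]))
yv=np.array([-np.sin(yaw),np.cos(yaw)]);xv=np.array([yv[1],-yv[0]])
for k in (0,1,2): print('carrier origin from pocket',k,C[k]-yv*[-87,-29,29][k])
s=t[:,:2]*1000@xv;print('x mid from depth rim',(s.min()+s.max())/2,np.ptp(s),'pockets x',C@xv)
E
```

```text
[519.4  99.8] [53.1 48.3] 12.98
[506.5 155.7] [52.8 48.2] 12.6
[493.7 211.6] [51.9 49. ] 12.84
spacing [57.41669049 57.34754868] yaw 12.98458883379406
orange z [0.01563854 0.02020313 0.0213306 ]
carrier origin from pocket 0 [499.89236771 184.53373451]
carrier origin from pocket 1 [499.99570826 183.95894025]
carrier origin from pocket 2 [500.1700327  183.32955767]
x mid from depth rim 528.2302485671532 59.87908059036465 pockets x [528.57308146 528.54462973 528.57308146]
```

```bash
python3 -c "
from h import *
go(.4805,.2688,.027,103)"
```

```text
tcp [0.5298 0.1004 0.2007] yaw 102.97 shift [ 3.504 -0.206  3.474] turn -0.01 w 0.394 t 9.70
```

>>> carry_out:
  commands:
    - [0.4,-0.04,0,0]
    - [0.7,-0.04,0,0]
    - [0.9,-0.04,0,0]
    - [0.9,-0.04,0,0]
    - [0.6,-0.05,0,0]
    - [0.02,0,0,0]
    - [0,0,0.4,0]
    - [0,0,0.6,0]
    - [0,0,0.7,0]
    - [0,0,0.5,0]
    - [0,0,0.3,0]
    - [0,0,0,0]

```text
time_s: 11.2
tool_pos: [0.4794, 0.2697, 0.0751]
ee_rot: [-1.955, -2.458, 0.003]
force: [-0.0, 0.4, -0.0]
width: 0.39
gripper_force: 30.6
```

```bash
python3 -c "
from h import *
go(.4803,.27,.027,103)"
```

```text
tcp [0.4794 0.2697 0.0751] yaw 103.00 shift [0.002 0.02  0.962] turn 0.00 w 0.390 t 11.20
```

>>> carry_out:
  commands:
    - [0,0.01,0.3,0]
    - [0,0,0.3,0]
    - [0,0,0.2,0]
    - [0,0,0.1,0]
    - [0,0,0.06,0]
    - [0,0,0,0]
    - [0,0,0,0]

```text
time_s: 12.08
tool_pos: [0.4805, 0.2704, 0.0281]
ee_rot: [1.955, 2.459, 0.001]
force: [-0.1, -0.0, -1.0]
width: 0.395
gripper_force: 30.6
```

>>> carry_out:
  commands:
    - [0,0,0.03,0]
    - [0,0,0,0]
    - [0,0,0,0]

```text
time_s: 12.45
tool_pos: [0.4803, 0.2703, 0.0263]
ee_rot: [1.955, 2.459, 0.0]
force: [0.8, 0.7, -1.0]
width: 0.394
gripper_force: 30.6
```

>>> carry_out:
  commands:
    - [0,0,0,0]
    - [0,0,0,0]
    - [0,0,0,0]
    - [0,0,0,0]
    - [0,0,0,0]
    - [0,0,0,0]
  jaw: 0

```text
time_s: 13.2
tool_pos: [0.4803, 0.2702, 0.0263]
ee_rot: [1.955, 2.459, -0.0]
force: [-0.6, -0.8, -0.1]
width: 1.001
gripper_force: 0.0
```

>>> carry_out:
  commands:
    - [0,0,-0.3,0]
    - [0,0,-0.6,0]
    - [0,0,-0.8,0]
    - [0,0,-0.8,0]
    - [0,0,-0.8,0]
    - [0,0,-0.6,0]
    - [0,0,-0.2,0]
    - [0,0,0,0]

```text
time_s: 14.2
tool_pos: [0.4802, 0.2703, 0.2316]
ee_rot: [1.955, 2.459, 0.001]
force: [0.1, 0.5, -0.8]
width: 1.0
gripper_force: 0.0
```

```bash
python3 -c "
from h import *
go(.6047,-.2215,.22,103.8)
p,d=bot.capture('side');cv2.imwrite('pics/s2.png',cv2.resize(p[200:380,150:330,::-1],None,fx=3,fy=3))"
```

```text
tcp [0.4802 0.2703 0.2316] yaw 103.03 shift [-10.143   0.208   0.232] turn -0.15 w 1.000 t 14.20
```

View pics/s2.png

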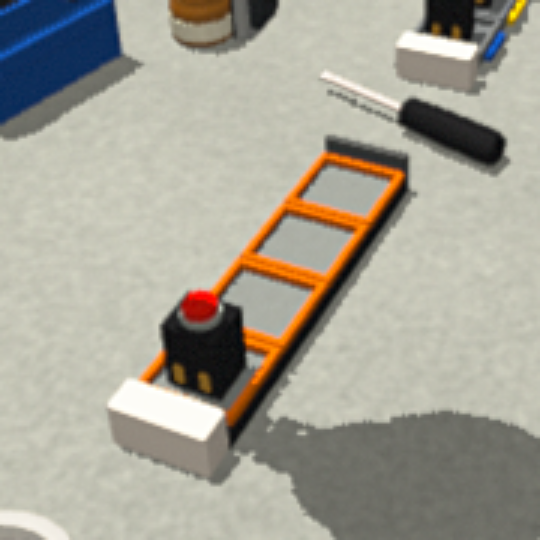

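Red stands upright in the pocket next to the white block (crop 203,350). Green is next.

>>> carry_out:
  commands:
    - [-0.5,0.02,0.02,0]
    - [-0.8,0.02,0.02,0]
    - [-0.95,0.02,0.02,0]
    - [-0.95,0.02,0.02,0]
    - [-0.95,0.02,0.02,0]
    - [-0.95,0.02,0.02,0]
    - [-0.95,0.02,0.02,0]
    - [-0.95,0.02,0.02,0]
    - [-0.95,0.02,0.02,0]
    - [-0.9,0.02,0.02,0]
    - [-0.8,0.02,0.02,0]
    - [-0.49,0,0,-0.15]

```text
time_s: 15.75
tool_pos: [0.6047, -0.223, 0.2177]
ee_rot: [-1.938, -2.468, 0.002]
force: [-0.5, -0.3, -0.1]
width: 1.003
gripper_force: 0.0
```

>>> carry_out:
  commands:
    - [0,0,0,0]
    - [0,0,0,0]
    - [0,0,0,0]

```text
time_s: 16.12
tool_pos: [0.6051, -0.2199, 0.2201]
ee_rot: [-1.937, -2.472, -0.0]
force: [0.1, 0.2, 0.4]
width: 0.998
gripper_force: 0.0
```

```bash
python3 -c "
from h import *
go(.6047,-.2215,.026,103.8)"
```

```text
tcp [ 0.6051 -0.2199  0.2201] yaw 103.84 shift [-0.03  -0.014  3.883] turn 0.01 w 0.998 t 16.12
```

>>> carry_out:
  commands:
    - [-0.03,-0.01,0.4,0]
    - [0,0,0.7,0]
    - [0,0,0.8,0]
    - [0,0,0.7,0]
    - [0,0,0.6,0]
    - [0,0,0.4,0]
    - [0,0,0.2,0]
    - [0,0,0.08,0]
    - [0,0,0,0]
    - [0,0,0,0]
    - [0,0,0,0]

```text
time_s: 17.5
tool_pos: [0.6055, -0.223, 0.027]
ee_rot: [1.938, 2.471, 0.0]
force: [-0.4, 0.4, 0.1]
width: 1.001
gripper_force: 0.0
```

>>> carry_out:
  commands:
    - [0,0,0,0]
    - [0,0,0,0]
    - [0,0,0,0]
    - [0,0,0,0]
    - [0,0,0,0]
    - [0,0,0,0]
    - [0,0,0,0]
    - [0,0,0,0]
  jaw: 1
  newtons: 30

```text
time_s: 18.5
tool_pos: [0.6052, -0.2229, 0.0264]
ee_rot: [1.939, 2.472, -0.0]
force: [1.2, -0.2, 1.9]
width: 0.391
gripper_force: 30.7
```

>>> carry_out:
  commands:
    - [0,0,-0.2,0]
    - [0,0,-0.4,0]
    - [0,0,-0.6,0]
    - [0,0,-0.7,0]
    - [0,0,-0.7,0]
    - [0,0,-0.6,0]
    - [0,0,-0.3,0]
    - [0,0,0,0]

```text
time_s: 19.5
tool_pos: [0.6054, -0.2229, 0.2021]
ee_rot: [1.938, 2.471, 0.0]
force: [0.4, -0.1, -1.9]
width: 0.392
gripper_force: 30.5
```

```bash
python3 -c "
from h import *
go(.4934,.2128,.2,103)"
```

```text
tcp [ 0.6054 -0.2229  0.2021] yaw 103.78 shift [ 8.996 -0.099  0.032] turn 0.16 w 0.392 t 19.50
```

>>> carry_out:
  commands:
    - [0.4,-0.01,0,0]
    - [0.6,-0.01,0,0]
    - [0.8,-0.01,0,0]
    - [0.9,-0.01,0,0]
    - [0.95,-0.01,0,0]
    - [0.95,-0.01,0,0]
    - [0.95,-0.01,0,0]
    - [0.95,-0.01,0,0]
    - [0.9,-0.01,0,0]
    - [0.8,-0.01,0,0]
    - [0.5,0,0,0]
    - [0.25,0,0,0.16]

```text
time_s: 21.0
tool_pos: [0.4923, 0.2119, 0.1995]
ee_rot: [-1.953, -2.458, 0.004]
force: [-0.5, 0.8, -0.7]
width: 0.392
gripper_force: 30.5
```

>>> carry_out:
  commands:
    - [0,0,0,0]
    - [0,0,0,0]
    - [0,0,0,0]

```text
time_s: 21.38
tool_pos: [0.4938, 0.2099, 0.2009]
ee_rot: [-1.957, -2.457, 0.001]
force: [-0.4, 0.1, -0.9]
width: 0.396
gripper_force: 30.5
```

```bash
python3 -c "
from h import *
go(.4937,.211,.027,103)"
```

```text
tcp [0.4938 0.2099 0.2009] yaw 102.93 shift [0.023 0.005 3.478] turn -0.01 w 0.396 t 21.38
```

>>> carry_out:
  commands:
    - [0.02,0,0.4,0]
    - [0,0,0.6,0]
    - [0,0,0.7,0]
    - [0,0,0.6,0]
    - [0,0,0.5,0]
    - [0,0,0.3,0]
    - [0,0,0.2,0]
    - [0,0,0.12,0]
    - [0,0,0.07,0]
    - [0,0,0,0]
    - [0,0,0,0]
    - [0,0,0,0]

```text
time_s: 22.88
tool_pos: [0.4937, 0.2117, 0.0271]
ee_rot: [1.956, 2.458, 0.001]
force: [-0.7, -0.7, -1.3]
width: 0.395
gripper_force: 30.5
```

>>> carry_out:
  commands:
    - [0,0,0.01,0]
    - [0,0,0,0]
    - [0,0,0,0]
    - [0,0,0,0]
    - [0,0,0,0]
    - [0,0,0,0]
    - [0,0,0,0]
  jaw: 0

```text
time_s: 23.75
tool_pos: [0.4935, 0.2116, 0.0262]
ee_rot: [1.956, 2.458, -0.0]
force: [0.3, 0.7, -0.1]
width: 0.998
gripper_force: 0.0
```

>>> carry_out:
  commands:
    - [0,0,-0.3,0]
    - [0,0,-0.6,0]
    - [0,0,-0.8,0]
    - [0,0,-0.8,0]
    - [0,0,-0.8,0]
    - [0,0,-0.6,0]
    - [0,0,-0.2,0]
    - [0,0,0,0]

```text
time_s: 24.75
tool_pos: [0.4934, 0.2116, 0.2315]
ee_rot: [1.956, 2.458, 0.001]
force: [0.1, -0.4, -0.6]
width: 1.001
gripper_force: 0.0
```

```bash
python3 -c "
from h import *
go(.5951,-.1662,.22,111.9)"
```

```text
tcp [0.4934 0.2116 0.2315] yaw 102.98 shift [-7.82   0.284  0.232] turn -1.78 w 1.001 t 24.75
```

>>> carry_out:
  commands:
    - [-0.4,0.03,0.02,0]
    - [-0.7,0.03,0.02,0]
    - [-0.9,0.03,0.02,0]
    - [-0.95,0.03,0.02,0]
    - [-0.95,0.03,0.02,0]
    - [-0.95,0.03,0.02,0]
    - [-0.95,0.03,0.02,0]
    - [-0.9,0.03,0.02,0]
    - [-0.7,0.03,0.02,0]
    - [-0.42,0.01,0.02,0]
    - [0,0,0,-0.9]
    - [0,0,0,-0.88]

```text
time_s: 26.25
tool_pos: [0.5945, -0.1659, 0.22]
ee_rot: [-1.755, -2.603, 0.0]
force: [0.1, -0.2, 0.0]
width: 1.0
gripper_force: 0.0
```

>>> carry_out:
  commands:
    - [0,0,0,0]
    - [0,0,0,0]

```text
time_s: 26.5
tool_pos: [0.5948, -0.1657, 0.2208]
ee_rot: [-1.76, -2.601, 0.0]
force: [-0.0, 0.2, 0.2]
width: 1.002
gripper_force: 0.0
```

```bash
python3 -c "
from h import *
go(.5951,-.1662,.026,111.9)"
```

```text
tcp [ 0.5948 -0.1657  0.2208] yaw 111.83 shift [-0.013  0.005  3.897] turn -0.01 w 1.002 t 26.50
```

>>> carry_out:
  commands:
    - [0,0,0.4,0]
    - [0,0,0.7,0]
    - [0,0,0.8,0]
    - [0,0,0.7,0]
    - [0,0,0.6,0]
    - [0,0,0.4,0]
    - [0,0,0.2,0]
    - [0,0,0.1,0]
    - [0,0,0,0]
    - [0,0,0,0]
    - [0,0,0,0]

```text
time_s: 27.88
tool_pos: [0.5953, -0.1664, 0.027]
ee_rot: [1.759, 2.602, 0.0]
force: [0.4, 0.0, -0.0]
width: 1.003
gripper_force: 0.0
```

>>> carry_out:
  commands:
    - [0,0,0,0]
    - [0,0,0,0]
    - [0,0,0,0]
    - [0,0,0,0]
    - [0,0,0,0]
    - [0,0,0,0]
    - [0,0,0,0]
    - [0,0,0,0]
  jaw: 1
  newtons: 30

```text
time_s: 28.88
tool_pos: [0.5951, -0.1663, 0.0265]
ee_rot: [1.759, 2.602, 0.0]
force: [-0.2, 0.0, 3.4]
width: 0.394
gripper_force: 30.5
```

>>> carry_out:
  commands:
    - [0,0,-0.2,0]
    - [0,0,-0.4,0]
    - [0,0,-0.6,0]
    - [0,0,-0.7,0]
    - [0,0,-0.7,0]
    - [0,0,-0.6,0]
    - [0,0,-0.3,0]
    - [0,0,0,0.6]
    - [0,0,0,0.6]
    - [0,0,0,0.57]
    - [0,0,0,0]
    - [0,0,0,0]

```text
time_s: 30.38
tool_pos: [0.5947, -0.1661, 0.2008]
ee_rot: [-1.953, -2.459, 0.001]
force: [-0.5, 0.6, -1.6]
width: 0.396
gripper_force: 30.1
```

```bash
python3 -c "
from h import *
go(.5065,.1557,.2,103)"
```

```text
tcp [ 0.5947 -0.1661  0.2008] yaw 103.08 shift [ 6.669 -0.261  0.02 ] turn 0.02 w 0.396 t 30.38
```

>>> carry_out:
  commands:
    - [0.4,-0.03,0,0]
    - [0.7,-0.03,0,0]
    - [0.9,-0.03,0,0]
    - [0.95,-0.03,0,0]
    - [0.95,-0.03,0,0]
    - [0.95,-0.03,0,0]
    - [0.8,-0.03,0,0]
    - [0.6,-0.03,0,0]
    - [0.42,-0.02,0,0]
    - [0,0,0,0]
    - [0,0,0,0]
    - [0,0,0,0]

```text
time_s: 31.88
tool_pos: [0.5072, 0.1551, 0.2013]
ee_rot: [1.956, 2.458, -0.0]
force: [0.4, -0.2, -1.6]
width: 0.394
gripper_force: 30.1
```

```bash
python3 -c "
from h import *
go(.5065,.1557,.027,103)"
```

```text
tcp [0.5072 0.1551 0.2013] yaw 102.98 shift [ 0.016 -0.01   3.485] turn -0.00 w 0.394 t 31.88
```

>>> carry_out:
  commands:
    - [0.01,-0.01,0.4,0]
    - [0,0,0.6,0]
    - [0,0,0.7,0]
    - [0,0,0.6,0]
    - [0,0,0.5,0]
    - [0,0,0.3,0]
    - [0,0,0.2,0]
    - [0,0,0.12,0]
    - [0,0,0.08,0]
    - [0,0,0,0]
    - [0,0,0,0]
    - [0,0,0,0]

```text
time_s: 33.38
tool_pos: [0.5066, 0.1562, 0.0265]
ee_rot: [1.955, 2.459, 0.0]
force: [-0.7, -0.0, -0.9]
width: 0.392
gripper_force: 30.2
```

>>> carry_out:
  commands:
    - [0,0,0,0]
    - [0,0,0,0]
    - [0,0,0,0]
    - [0,0,0,0]
    - [0,0,0,0]
    - [0,0,0,0]
    - [0,0,0,0]
  jaw: 0

```text
time_s: 34.25
tool_pos: [0.5065, 0.1561, 0.0263]
ee_rot: [1.955, 2.459, -0.0]
force: [-0.6, -0.2, 0.5]
width: 1.001
gripper_force: 0.0
```

>>> carry_out:
  commands:
    - [0,0,-0.3,0]
    - [0,0,-0.6,0]
    - [0,0,-0.8,0]
    - [0,0,-0.8,0]
    - [0,0,-0.8,0]
    - [0,0,-0.6,0]
    - [0,0,-0.2,0]
    - [0,0,0,0]

```text
time_s: 35.25
tool_pos: [0.5064, 0.1561, 0.2316]
ee_rot: [1.955, 2.459, 0.001]
force: [0.7, -0.5, -0.2]
width: 1.001
gripper_force: 0.0
```

```bash
python3 -c "
from h import *
go(.5771,-.1059,.22,112.1)"
```

```text
tcp [0.5064 0.1561 0.2316] yaw 103.03 shift [-5.424  0.196  0.233] turn -1.81 w 1.001 t 35.25
```

>>> carry_out:
  commands:
    - [-0.4,0.03,0.02,0]
    - [-0.7,0.03,0.04,0]
    - [-0.9,0.03,0.04,0]
    - [-0.95,0.03,0.04,0]
    - [-0.95,0.03,0.04,0]
    - [-0.7,0.03,0.03,0]
    - [-0.5,0.02,0.02,0]
    - [-0.32,0,0,0]
    - [0,0,0,-0.9]
    - [0,0,0,-0.91]
    - [0,0,0,0]
    - [0,0,0,0]

```text
time_s: 36.75
tool_pos: [0.5771, -0.1053, 0.2194]
ee_rot: [-1.756, -2.604, 0.0]
force: [0.3, -1.4, -0.1]
width: 1.004
gripper_force: 0.0
```

```bash
python3 -c "
from h import *
go(.5771,-.1059,.026,112.1)"
```

```text
tcp [ 0.5771 -0.1053  0.2194] yaw 112.02 shift [-1.300e-02 -3.000e-03  3.868e+00] turn -0.02 w 1.004 t 36.75
```

>>> carry_out:
  commands:
    - [-0.01,0,0.4,0]
    - [0,0,0.7,0]
    - [0,0,0.8,0]
    - [0,0,0.7,0]
    - [0,0,0.6,0]
    - [0,0,0.4,0]
    - [0,0,0.2,0]
    - [0,0,0.07,0]
    - [0,0,0,0]
    - [0,0,0,0]
    - [0,0,0,0]

```text
time_s: 38.12
tool_pos: [0.5778, -0.1062, 0.0269]
ee_rot: [1.754, 2.605, 0.0]
force: [-0.5, 0.5, 0.2]
width: 0.998
gripper_force: 0.0
```

>>> carry_out:
  commands:
    - [0,0,0,0]
    - [0,0,0,0]
    - [0,0,0,0]
    - [0,0,0,0]
    - [0,0,0,0]
    - [0,0,0,0]
    - [0,0,0,0]
    - [0,0,0,0]
  jaw: 1
  newtons: 30

```text
time_s: 39.12
tool_pos: [0.5776, -0.1062, 0.0264]
ee_rot: [1.755, 2.605, -0.0]
force: [-0.3, -0.8, 2.1]
width: 0.394
gripper_force: 30.7
```

>>> carry_out:
  commands:
    - [0,0,-0.2,0]
    - [0,0,-0.4,0]
    - [0,0,-0.6,0]
    - [0,0,-0.7,0]
    - [0,0,-0.7,0]
    - [0,0,-0.6,0]
    - [0,0,-0.3,0]
    - [0,0,0,0.6]
    - [0,0,0,0.6]
    - [0,0,0,0.61]
    - [0,0,0,0]
    - [0,0,0,0]

```text
time_s: 40.62
tool_pos: [0.5773, -0.1061, 0.2009]
ee_rot: [-1.953, -2.459, 0.001]
force: [-0.4, 1.0, -0.8]
width: 0.389
gripper_force: 30.4
```

```bash
python3 -c "
from h import *
go(.5195,.0992,.2,103)"
```

```text
tcp [ 0.5773 -0.1061  0.2009] yaw 103.08 shift [ 4.26  -0.197  0.02 ] turn 0.02 w 0.389 t 40.62
```

>>> carry_out:
  commands:
    - [0.3,-0.03,0,0]
    - [0.5,-0.03,0,0]
    - [0.7,-0.03,0,0]
    - [0.8,-0.03,0,0]
    - [0.8,-0.03,0,0]
    - [0.6,-0.03,0,0]
    - [0.4,-0.02,0,0]
    - [0.16,0,0,0]
    - [0,0,0,0]
    - [0,0,0,0]
    - [0,0,0,0]

```text
time_s: 42.0
tool_pos: [0.52, 0.0984, 0.2012]
ee_rot: [1.957, 2.458, -0.0]
force: [0.4, 0.1, -0.7]
width: 0.392
gripper_force: 30.4
```

```bash
python3 -c "
from h import *
go(.5195,.0992,.027,103)"
```

```text
tcp [0.52   0.0984 0.2012] yaw 102.95 shift [ 0.019 -0.006  3.484] turn -0.01 w 0.392 t 42.00
```

>>> carry_out:
  commands:
    - [0.01,0,0.4,0]
    - [0,0,0.6,0]
    - [0,0,0.7,0]
    - [0,0,0.6,0]
    - [0,0,0.5,0]
    - [0,0,0.3,0]
    - [0,0,0.2,0]
    - [0,0,0.12,0]
    - [0,0,0.08,0]
    - [0,0,0,0]
    - [0,0,0,0]
    - [0,0,0,0]

```text
time_s: 43.5
tool_pos: [0.5198, 0.0997, 0.0265]
ee_rot: [1.955, 2.459, 0.0]
force: [-0.6, 0.3, -1.0]
width: 0.396
gripper_force: 30.3
```

>>> carry_out:
  commands:
    - [0,0,0,0]
    - [0,0,0,0]
    - [0,0,0,0]
    - [0,0,0,0]
    - [0,0,0,0]
    - [0,0,0,0]
    - [0,0,0,0]
  jaw: 0

```text
time_s: 44.38
tool_pos: [0.5196, 0.0996, 0.0263]
ee_rot: [1.955, 2.459, -0.0]
force: [-0.1, -0.9, -0.4]
width: 1.002
gripper_force: 0.0
```

>>> carry_out:
  commands:
    - [0,0,-0.3,0]
    - [0,0,-0.6,0]
    - [0,0,-0.8,0]
    - [0,0,-0.8,0]
    - [0,0,-0.8,0]
    - [0,0,-0.8,0]
    - [0,0,-0.4,0]
    - [-0.5,0,0,0]
    - [-0.6,0,0,0]
    - [-0.4,0,0,0]
    - [0,0,0,0]
    - [0,0,0,0]

```text
time_s: 45.88
tool_pos: [0.5363, 0.0271, 0.2514]
ee_rot: [-1.955, -2.459, -0.0]
force: [-0.5, 0.0, -0.5]
width: 1.005
gripper_force: 0.0
```

```bash
python3 - <<'E'
from h import *
go(.5,.184,.2)
wcap('w3');o=wbuttons('w3',(200,0,350,300))
a=np.radians(12.98);yv=np.array([-np.sin(a),np.cos(a)]);xv=np.array([yv[1],-yv[0]])
for c,b in o.items():
    q=b[:2]-[.5,.184];print(c,'carrier x,y',(q@xv).round(4),(q@yv).round(4))
E
```

```text
tcp [0.5363 0.0271 0.2514] yaw 103.03 shift [ 3.221e+00 -1.000e-03  1.030e+00] turn 0.00 w 1.005 t 45.88
yellow 289 px 282.2 53.0 button [0.5067 0.1557] z 0.0685 block [507.1 155.6] [33.6 30.1] 13.1
green 115 px 282.1 2.9 button [0.4945 0.2079] z 0.0686 block [494.9 205.9] [32.7 17.5] 13.4
blue 267 px 282.1 109.4 button [0.5196 0.1   ] z 0.0684 block [520.   99.4] [33.8 29.3] 13.0
yellow carrier x,y 0.0002 -0.0291
green carrier x,y 0.0 0.0245
blue carrier x,y 0.0002 -0.0862
```

View pics/w3.png

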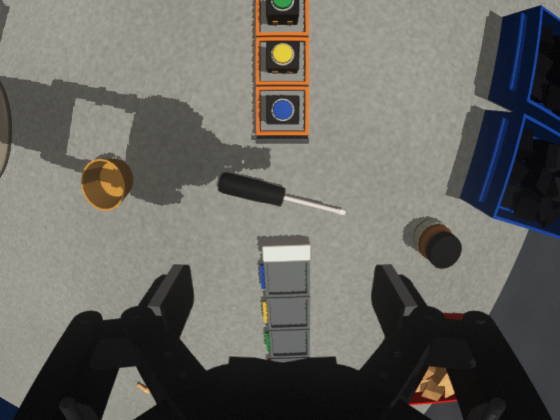

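The wrist view shows blue (283,110) and yellow (283,54) centred in their pockets, and green cut off at the top edge. I'll check green and red with the side camera.

```bash
python3 - <<'E'
from h import *
p,d=bot.capture('side')
a=np.radians(12.98);yv=np.array([-np.sin(a),np.cos(a)]);xv=np.array([yv[1],-yv[0]])
box=np.zeros(p.shape[:2],np.uint8);box[220:360,185:300]=255
for c in HUE:
    for A,cen,l in blobs(huemask(p,HUE[c])&box,25):
        v,u=np.nonzero(l);w=np.median(pts('side',np.c_[u,v],d),0);q=plane('side',cen,.066)[0,:2]-[.4985,.184];print(c,A,cen.round(1),'xy',(q@xv).round(4),(q@yv).round(4),'z',w[2].round(4))
E
```

```text
red 106 [216.1 301.4] xy 0.0006 0.0887 z 0.067
yellow 83 [250. 260.] xy 0.0001 -0.0277 z 0.0666
green 80 [234.2 279.5] xy 0.0001 0.0307 z 0.0672
blue 56 [263.5 243.1] xy 0.0005 -0.0843 z 0.0671
```

All four are centred and at the right height.

```bash
python3 -c "
from workcell import bot
print(bot.close_job())"
```

```text
the job is handed in; nothing more can be done
None
```

All four switches are in the carrier in reverse order (from its white end: red, green, yellow, blue), each measured upright, fully down and within about 3 mm of its pocket centre, and the job was handed in at about 46 s of the 99 s allowed; it returned no verdict.

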